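# Seat the saw jig and wind the draw-up clamp tight

## Task

Push the beech saw jig gently along the bed of the grey bench clamp until its end is fully home against the stop, then turn the black handwheel anticlockwise, letting your hand ride up with the rising stem without dragging the wheel up or down, until the jig is lifted and squeezed firmly under the upper pad. Stop as soon as it is tight so that the wood is not crushed, let go, and leave the other things on the desk alone.

Things in the scene. Friction and masses are not known exactly. Their poses are not given: they have to be found in the camera images.
- clamp: Grey bench clamp fixed to the desk, 230 mm long, 110 mm wide. Origin on the desk at the foot of its stop; x points from the open mouth into the clamp (the way the jig is pushed), z up. The flat bed, 20 mm above the desk, runs from x = -158 mm to the stop at x = 0. Fences 34 mm high and 41 mm apart guide the last 65 mm, with a flared mouth to x = -95 mm.
- stop (a point): Middle of the stop: the upright front face of the clamp's column, 37 mm above the desk; axes as the clamp's. The column, 60 mm square, goes up to 103 mm above the desk and carries the handwheel, whose upright axis is 30 mm behind this face.
- head (a point): Front end of the clamp's head arm, middle of its top edge, 103 mm above the desk, 61 mm in front of the stop. The arm, 44 mm wide and 23 mm deep, bridges the bed. Under it, 45 mm in front of the stop, hangs the round upper pad on stiff springs (30 N/mm, 6 mm give); its height is reset by hand and unmeasured, 4 to 12 mm above the top of the seated jig.
- jaw: Dark steel lifting jaw, a 93 x 30 mm plate let into the bed in front of the stop and driven up by the handwheel; origin on its top face at the foot of the stop. It starts 0.5 mm below the bed and can rise 21 mm. It lifts the jig against the upper pad and stays where it is left.
- wheel: Centre of the black knurled handwheel, a disc 56 mm wide, rim 14 mm high, axis upright, 143 mm above the desk at first. Anticlockwise from above, wheel and jaw rise 3.18 mm/rad. Spring washers give 1 mm per 6 N up or down; over 3 mm is too much. Friction 0.4 N m (reads either way at rest: compare with readings while loose), plus 0.032 N m per 10 N of squeeze. Tight: 0.15 to 0.28 above loose.
- jig_centre (a point): Centre (half-way up, half-way along) of the beech saw jig, a loose wooden bar 36 mm wide, 150 mm long, 34 mm high, lying on the clamp's bed with its far end between the fences or in their mouth; its y axis is the long one. When home, its centre is 75 mm in front of the stop.
- mug_1: White mug, 83 x 115 x 86 mm, a bystander; origin under its centre.
- pen_pot_1: Dark pen pot with pens, 82 x 83 x 171 mm, a bystander; origin under its centre.
- glue: Glue bottle, 32 mm across, 85 mm high, a bystander; origin under its centre.

How it is judged:
On the way, in this order (a step that is already met when the one before it is completed fails the run):
1. the jig is home against the stop, still down on the bed (x of jig_centre in the frame of clamp above -0.0775 m and height (world z) of jig_centre below 0.0395 m), for 0.2 s.
2. the jig is lifted off the bed and squeezed firmly between jaw and upper pad (height (world z) of jig_centre above 0.04 m and contact force between jig and jaw above 25 N), for 0.2 s.
At the end, for the whole second after the job is handed in: The jig is within 3 mm of the stop and 5 mm of the bed's middle line, level, lifted off the bed and gripped between jaw and upper pad with 25 to 120 N, everything at rest and the wheel let go (all of step 2 and x of jig_centre in the frame of clamp above -0.078 m and y of jig_centre in the frame of clamp between -0.005 and 0.005 m and angle between jig_centre's own z axis and vertical below 0.06 rad and contact force between jig and jaw below 120 N and linear speed of jaw below 0.01 m/s); the robot touches nothing.
It fails at once if the jig is crushed (jaw force over 135 N) (contact force between jig and jaw above 135 N).
It fails at once if the wheel is dragged up or down against its spring washers by over 3 mm (the hand does not ride with the stem) (z of wheel in the frame of jaw above 0.1265 m or z of wheel in the frame of jaw below 0.1205 m).
It fails at once if the jig is rammed (fingers push it with over 30 N) (contact force between the fingers and jig above 30 N).
It fails at once if a bystander is moved more than 30 mm (distance of any of mug_1, pen_pot_1, glue from where it was at the start of the episode above 0.03 m).
It also fails if it takes over 72 s, if anything falls off the work surface, if the arm or the gripper's body presses on something with over 40 N, if the wrist force passes 120 N, or if a joint passes its speed limit or range.

## Robot

A 7-joint arm with a two-finger parallel gripper is mounted at the origin on a cart in front of the work surface, level with it; the furniture and walls round the work are solid. World frame = base frame: x ahead of the robot, y to its left, z up, the work surface at z = 0. Lengths are in m, angles in rad, forces in N, time in s.
With the tool pointing down it reaches from about 0.35 to 0.9 m from the base axis. Payload 8.1 kg.
Tool frame: the origin (TCP) lies at the centre of the arm's flange, where the gripper is bolted on; the fingertips stand 178 mm ahead of it and the grasp point (between the pads) lies 159 mm ahead of it; x points along the fingers, z is the direction in which the jaws open and shut, and the axes are right-handed (so a half turn about x gives the same grasp; the last joint's range is limited). The gripper opens to 92 mm and grips with 3 to 60 N. Pads are 19 mm wide; open, the fingers measure 130 mm over their backs; the gripper's body (75 mm by 190 mm) begins 47 mm behind the grasp point.
Start: joints at [1.21, 0.434, 0.025, 1.573, -0.012, 1.134, -0.075], TCP at [0.159, -0.604, 0.405] pointing down, gripper open.
Joint ranges: [-2.62, 2.62], [-0.44, 2.09], [-1.27, 1.32], [0.08, 2.57], [-1.32, 4.46], [0.12, 2], [-2.74, 2.74]. Speed limits (rad/s): [2.22, 2.22, 3.01, 3.01, 3.14, 3.14, 3.14].

## Interface

Orientations are given as a rotation vector (axis times angle).
In Python, from cell import arm, get_image, search_frame, pinpoint gives the robot as it stands.
- The arm moves only by the tool arm_command, never from a script. Its argument "motion" is a list of rows, each a list of 7 numbers: the finger opening in mm, from 0 to 91.8, then the shift along the tool's x, y, z in mm, then the turn, a rotation vector about the tool's x, y, z in degrees. In form: [[fingers, x, y, z, ax, ay, az], ...]. A call has 1 to 5 rows; each row shifts and turns the commanded pose from where the row before left it, along the tool's axes as they then stand; what a row does not reach is not made up. A row lasts 1/8 s, in which the tool goes at most 62.5 mm and 10.7 degrees, less where a joint would pass 70% of its speed; a pose out of reach is approached as far as the arm can. A call with a gripper value outside its range is refused whole. The fingers move at their own pace and stop on an object; "newtons" is the grip in N (left out, the last holds). Time passes only in rows, so rows that do not move let the fingers close. It gives the time, the measured TCP pose, the force and the opening at its end, in the units of the state.
- arm.observe(): the state, without advancing time (a new reading comes with each control period).
- get_image(name): name is "side" or "top" or "wrist"; returns a dict with "frame" (384x512x3 uint8, red, green, blue), "range_z" (384x512 float32, m along the optical axis (not along the pixel's ray), 0 where there is no reading), "K" (3x3 intrinsics, pixels), "origin" and "rotation" of the camera in the world; the wrist camera has in their place "tool_from_camera" (4x4, takes a point from camera to tool coordinates, whose origin is the TCP and whose axes are the tool frame's). Camera axes: x right, y down, z forward; pixel columns grow to the right and rows downward; lengths in m; the calibration is good to about 2 mm. A picture is of the moment at which its call begins: read the wrist's pose just before it.
- arm.sign_off(): hands the job in, once; it reports no verdict.
Trained networks look in the newest picture that a camera, given by its name, has taken for a name from the list of things; names that differ only in an ending like _2 or _b are one class to them, and where a whole thing is asked for, a point or a joint stands for the part that bears it (a point fixed in the world has none). Each returns a list of dicts, best first, with "p" (0 to 1); they miss things now and then, are a little off and sometimes report something else, mostly with a low value. They report only what shows in the picture. A call takes as long as a camera call.
- search_frame(camera, target): "point" ([x, y, z] in m, in world coordinates, good to about 4 mm: the middle of the surface that is visible of it).
- pinpoint(camera, target): "point" ([x, y, z] in m, in world coordinates, good to about 4 mm: a listed point, or the origin of a listed thing).
The state is a dict: "clock": time; "joints": joint angles; "dq": joint speeds; "joint_efforts": joint torques, N m; "position": TCP position; "ee_rot": TCP orientation; "force": force on the tool from outside, world axes, zero at the start; "ft_torque": the same for the moment, N m; "width": opening from 0.0 (shut) to 1.0 (fully open).
Only numpy, scipy, OpenCV 4.12 (cv2) and the standard library are available. Lean on these libraries where they do the work, as an engineer would, in place of code of your own. Each camera call takes 0.05 s, during which the arm holds its last target. There are 200 camera calls.

## Working session

There is one attempt and no reset: what is moved stays moved. The work goes in short steps, Python scripts to look and compute and a tool call to move; the robot and the scene stay as the last step left them, time stands still between calls to the robot, and variables do not carry over. Pictures are saved under pics/ and viewed, about 8 in all and at most 12, crops included, and the job is handed in when it is done.

Besides the shell and the picture viewer there is one more tool, called after "Call:" by a JSON object that holds its "method" and its "body". arm_command: Moves the arm, as the interface text tells. Its arguments: {"type":"object","properties":{"motion":{"type":"array"},"newtons":{"type":"number"}},"required":["motion"]}

```bash
ls; mkdir -p pics
python3 - <<'E'
from cell import arm,get_image,search_frame,pinpoint
import cv2,numpy as np
s=arm.observe();print({k:np.round(v,3) for k,v in s.items()})
ims=[]
for c in("side","top"):
    d=get_image(c);ims.append(d["frame"]);print(c,d["K"][0,0],d["origin"],np.round(d["rotation"],3).tolist())
    for n in("clamp","stop","head","jaw","wheel","jig_centre","mug_1","pen_pot_1","glue"):
        r=pinpoint(c,n)[:2];print(n,[(np.round(a["point"],4).tolist(),round(a["p"],2)) for a in r])
cv2.imwrite("pics/a.png",cv2.resize(np.vstack(ims)[:,:,::-1],None,fx=.78,fy=.78))
E
```

```text
pics
{'clock': np.float64(0.0), 'joints': array([ 1.21 ,  0.435,  0.025,  1.574, -0.012,  1.134, -0.075]), 'dq': array([-0.002, -0.001, -0.   ,  0.001, -0.001,  0.003,  0.001]), 'joint_efforts': array([-1.0000e-03, -6.6785e+01,  9.8500e-01, -3.1447e+01, -6.1000e-02,
        4.3000e-02,  0.0000e+00]), 'position': array([ 0.159, -0.604,  0.404]), 'ee_rot': array([ 1.018,  1.322, -1.017]), 'force': array([-0.472, -0.199, -0.743]), 'ft_torque': array([ 0.002, -0.029, -0.018]), 'width': np.float64(1.0)}
side 458.0632048189547 [ 0.15723928 -0.44675906  0.89879106] [-2.278, 0.885, -0.361]
clamp [([0.5523, -0.0107, 0.0008], 0.61)]
stop [([0.5554, -0.0106, 0.0422], 0.84)]
head [([0.5563, 0.0518, 0.105], 0.73)]
jaw [([0.5514, -0.0116, 0.0214], 0.96)]
wheel [([0.5517, -0.0384, 0.1441], 0.89), ([0.7643, 0.2352, -0.0034], 0.18)]
jig_centre [([0.5572, 0.1, 0.0367], 0.88)]
mug_1 [([0.7672, 0.113, 0.004], 0.7)]
pen_pot_1 [([0.769, -0.0572, 0.0023], 0.67)]
glue [([0.7643, 0.2342, -0.0027], 0.81)]
top 491.7629759421871 [0.50664089 0.0623452  1.02719987] [-2.143, 2.131, -0.139]
clamp [([0.5495, -0.0064, -0.0028], 0.63)]
stop [([0.5491, -0.0065, 0.0384], 0.87)]
head [([0.554, 0.0525, 0.1022], 0.87)]
jaw [([0.5511, -0.0096, 0.0189], 0.82)]
wheel [([0.5451, -0.0402, 0.138], 0.97), ([0.7659, -0.054, 0.0022], 0.58)]
jig_centre [([0.5594, 0.0914, 0.0346], 0.88)]
mug_1 [([0.5509, -0.0083, 0.0181], 0.64), ([0.5497, -0.008, 0.0398], 0.34)]
pen_pot_1 [([0.7681, -0.0561, 0.0032], 0.67), ([0.5513, -0.0074, 0.0003], 0.57)]
glue [([0.7632, 0.2314, -0.0001], 0.66)]
```

View pics/a.png

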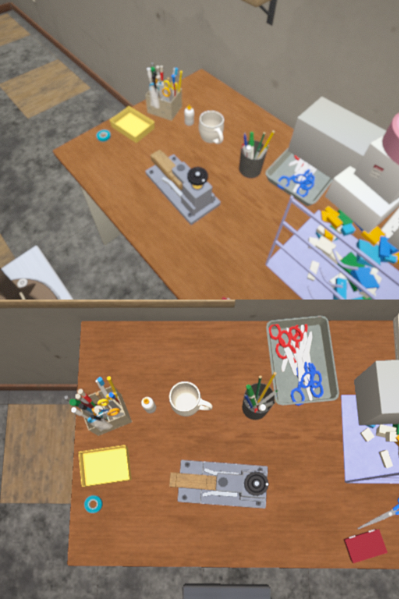

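```bash
cat > h.py <<'E'
import cv2,numpy as np
from scipy.spatial.transform import Rotation as R
def rot(r):
    r=np.array(r); return r if r.shape==(3,3) else R.from_rotvec(r).as_matrix()
def cloud(d,T=None):
    z=d["range_z"];v,u=np.nonzero(z>0);w=z[v,u];K=d["K"]
    P=np.c_[(u-K[0,2])/K[0,0]*w,(v-K[1,2])/K[1,1]*w,w]
    if T is None: return P@rot(d["rotation"]).T+d["origin"],u,v
    return P@T[:3,:3].T+T[:3,3],u,v
E
python3 - <<'E'
from h import *
from cell import get_image
d=get_image("top");P,u,v=cloud(d)
m=(abs(P[:,0]-.555)<.09)&(P[:,1]>-.12)&(P[:,1]<.25)
def rect(n,lo,hi,ex=lambda p:p[:,0]>0):
    s=m&(P[:,2]>lo)&(P[:,2]<hi)&ex(P);q=P[s]
    r=cv2.minAreaRect((q[:,:2]*1000).astype(np.float32));print(n,s.sum(),np.round(r,1) if 0 else r,"mean",q.mean(0).round(4),"medz",np.median(q[:,2]).round(4))
rect("bed",.008,.03)
rect("jig",.045,.062,lambda p:p[:,1]>.08)
rect("head",.095,.112,lambda p:p[:,1]>-.01)
rect("wheel",.135,.2)
q=P[m&(P[:,2]>.12)];print(np.histogram(q[:,2],bins=np.arange(.12,.2,.005)))
f=d["frame"];s=m
a,b,c,e=u[s].min(),u[s].max(),v[s].min(),v[s].max();print(a,b,c,e)
cv2.imwrite("pics/b.png",cv2.resize(f[c:e,a:b,::-1],None,fx=4,fy=4,interpolation=cv2.INTER_CUBIC))
E
```

```text
bed 2831 ((554.2800903320312, 42.07152557373047), (249.30303955078125, 110.06324005126953), 86.0391616821289) mean [0.5523 0.0508 0.0197] medz 0.0195
jig 801 ((559.436767578125, 124.29905700683594), (88.19829559326172, 36.010440826416016), 85.82850646972656) mean [0.5592 0.1242 0.0525] medz 0.0528
head 765 ((549.5875854492188, 19.8106632232666), (61.971195220947266, 50.15255355834961), 85.87136840820312) mean [0.552  0.0199 0.1027] medz 0.1026
wheel 776 ((547.9986572265625, -39.80061721801758), (55.03611373901367, 55.21574401855469), 36.91648864746094) mean [ 0.5482 -0.0397  0.1481] medz 0.1482
(array([  0,   0,   0,   7,  96, 475, 192,   6,   0,   0,   0,   0,   0,
         0,   0,   0]), array([0.12 , 0.125, 0.13 , 0.135, 0.14 , 0.145, 0.15 , 0.155, 0.16 ,
       0.165, 0.17 , 0.175, 0.18 , 0.185, 0.19 , 0.195, 0.2  ]))
180 359 193 280
```

View pics/b.png

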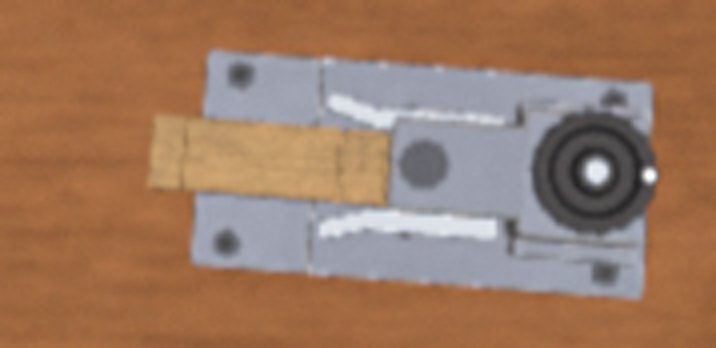

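```bash
cat >> h.py <<'E'
def plan(target,zdir):
    "shift (tool mm) and turn about tool x (deg) for TCP target and horizontal jaw axis zdir (either sign)"
    from cell import arm
    s=arm.observe();M=rot(s["ee_rot"]);p=np.array(s["position"])
    print("t",round(s["clock"],2),"pos",p.round(4),"j",np.round(s["joints"],3),"F",np.round(s["force"],2),"T",np.round(s["ft_torque"],3),"w",round(s["width"],3))
    print("axes x",M[:,0].round(4),"z",M[:,2].round(4))
    print("shift mm",(M.T@(np.array(target)-p)*1000).round(1))
    z=M.T@np.r_[zdir/np.linalg.norm(zdir),0]; a=np.degrees(np.arctan2(-z[1],z[2])); a=(a+90)%180-90
    print("turn ax",a.round(2),"tilt err deg (y,z)",np.degrees(np.cross([1,0,0],M.T@[0,0,-1])).round(2)[1:])
E
python3 -c "
from h import *
plan([.5645,.205,.40],np.array([.998,-.07]))"
```

```text
t 1.05 pos [ 0.1593 -0.6044  0.4047] j [ 1.21   0.435  0.025  1.573 -0.012  1.134 -0.075] F [-0.27 -0.16  0.06] T [ 0.002 -0.054 -0.055] w 0.996
axes x [-0.  0. -1.] z [ 0.2549 -0.967  -0.    ]
shift mm [   4.7  598.1 -679.4]
turn ax -71.22 tilt err deg (y,z) [-0.  0.]
```

Call:
{"method": "arm_command", "body": {"motion": [[0, 0, 40, -45.3, 0, 0, 0], [0, 0, 40, -45.3, 0, 0, 0], [0, 0, 40, -45.3, 0, 0, 0], [0, 0, 40, -45.3, 0, 0, 0], [0, 0, 40, -45.3, 0, 0, 0]], "newtons": 20}}

```text
clock: 1.68
position: [0.2956, -0.3325, 0.405]
ee_rot: [1.017, 1.319, -1.017]
force: [1.0, -0.4, 0.3]
width: 0.508
```

Call:
{"method": "arm_command", "body": {"motion": [[0, 0, 40, -45.3, 0, 0, 0], [0, 0, 40, -45.3, 0, 0, 0], [0, 0, 40, -45.3, 0, 0, 0], [0, 0, 40, -45.3, 0, 0, 0], [0, 0, 40, -45.3, 0, 0, 0]]}}

```text
clock: 2.3
position: [0.4312, -0.0626, 0.4051]
ee_rot: [1.018, 1.319, -1.017]
force: [1.3, -1.4, 0.3]
width: 0.011
```

Call:
{"method": "arm_command", "body": {"motion": [[0, 0, 40, -45.3, 0, 0, 0], [0, 0, 40, -45.3, 0, 0, 0], [0, 0, 40, -45.3, 0, 0, 0], [0, 0, 40, -45.3, 0, 0, 0], [0, 0, 40, -45.3, 0, 0, 0]]}}

```text
clock: 2.92
position: [0.5672, 0.2072, 0.4048]
ee_rot: [1.018, 1.319, -1.018]
force: [0.8, -0.8, 0.5]
width: 0.0
```

Call:
{"method": "arm_command", "body": {"motion": [[0, 0, 0, 0, -10.2, 0, 0], [0, 0, 0, 0, -10.2, 0, 0], [0, 0, 0, 0, -10.2, 0, 0], [0, 0, 0, 0, -10.2, 0, 0], [0, 0, 0, 0, -10.2, 0, 0]]}}

```text
clock: 3.55
position: [0.5664, 0.2055, 0.4047]
ee_rot: [0.327, 1.546, -0.327]
force: [-0.3, -0.1, 0.1]
width: 0.008
```

Call:
{"method": "arm_command", "body": {"motion": [[0, 0, 0, 0, -10.1, 0, 0], [0, 0, 0, 0, -10.1, 0, 0], [0, 0, 0, 0, 0, 0, 0]]}}

```text
clock: 3.92
position: [0.5665, 0.2054, 0.4046]
ee_rot: [0.057, 1.57, -0.056]
force: [-1.0, 1.0, -0.4]
width: 0.005
```

```bash
python3 -c "
from h import *
plan([.5645,.205,.204],np.array([.998,-.07]))"
```

```text
t 3.92 pos [0.5665 0.2054 0.4046] j [ 0.077  0.512 -0.768  1.584  0.374  1.199 -0.836] F [-1.03  1.03 -0.38] T [ 0.007 -0.103  0.01 ] w 0.005
axes x [-3.e-04  2.e-04 -1.e+00] z [ 9.974e-01 -7.180e-02 -3.000e-04]
shift mm [200.6  -0.5  -1.9]
turn ax -0.11 tilt err deg (y,z) [-0.02 -0.01]
```

Call:
{"method": "arm_command", "body": {"motion": [[0, 50, 0, -1.9, 0, 0, 0], [0, 50, 0, 0, 0, 0, 0], [0, 50, 0, 0, 0, 0, 0], [0, 40, 0, 0, 0, 0, 0], [0, 10.5, 0, 0, 0, 0, 0]]}}

```text
clock: 4.55
position: [0.5637, 0.2052, 0.2019]
ee_rot: [0.056, 1.574, -0.06]
force: [-0.2, -0.4, 1.1]
width: 0.005
```

Call:
{"method": "arm_command", "body": {"motion": [[0, 0, -8, 0, 0, 0, 0], [0, 0, -8, 0, 0, 0, 0], [0, 0, -3, 0, 0, 0, 0], [0, 0, -3, 0, 0, 0, 0], [0, 0, -3, 0, 0, 0, 0]]}}

```text
clock: 5.18
position: [0.5628, 0.1807, 0.2046]
ee_rot: [0.056, 1.569, -0.055]
force: [0.3, 0.1, -1.6]
width: 0.007
```

Call:
{"method": "arm_command", "body": {"motion": [[0, 0, -3, 0, 0, 0, 0], [0, 0, -3, 0, 0, 0, 0], [0, 0, -3, 0, 0, 0, 0], [0, 0, -3, 0, 0, 0, 0], [0, 0, -3, 0, 0, 0, 0]]}}

```text
clock: 5.8
position: [0.5616, 0.1657, 0.2042]
ee_rot: [0.055, 1.57, -0.055]
force: [-0.3, 1.0, 1.3]
width: 0.006
```

Call:
{"method": "arm_command", "body": {"motion": [[0, 0, -3, 0, 0, 0, 0], [0, 0, -3, 0, 0, 0, 0], [0, 0, -2, 0, 0, 0, 0], [0, 0, -2, 0, 0, 0, 0], [0, 0, -1, 0, 0, 0, 0]]}}

```text
clock: 6.42
position: [0.5608, 0.1547, 0.2042]
ee_rot: [0.055, 1.57, -0.055]
force: [0.7, 0.7, 0.5]
width: 0.007
```

Call:
{"method": "arm_command", "body": {"motion": [[0, 0, -1, 0, 0, 0, 0], [0, 0, -1, 0, 0, 0, 0], [0, 0, -1, 0, 0, 0, 0]]}}

```text
clock: 6.8
position: [0.5606, 0.1518, 0.2042]
ee_rot: [0.055, 1.57, -0.055]
force: [-0.3, 0.6, 0.4]
width: 0.002
```

Run:
```python
from h import *
from cell import get_image
plan([.56,.1495,.204],np.array([.998,-.07]))
for c in("top","side"):
    d=get_image(c);P,u,v=cloud(d)
    q=P[(P[:,2]>.048)&(P[:,2]<.06)&(abs(P[:,0]-.558)<.03)&(P[:,1]>.06)&(P[:,1]<.2)]
    print(c,len(q),cv2.minAreaRect((q[:,:2]*1000).astype(np.float32)),q[:,1].max())
```

```text
t 6.8 pos [0.5606 0.1518 0.2042] j [ 0.087  0.696 -0.65   1.837  0.57   0.803 -0.93 ] F [-0.35  0.57  0.42] T [ 0.081 -0.05   0.043] w 0.002
axes x [-1.e-04 -1.e-04 -1.e+00] z [ 9.975e-01 -7.030e-02 -1.000e-04]
shift mm [ 0.2 -2.3 -0.4]
turn ax -0.02 tilt err deg (y,z) [-0.01  0.01]Traceback (most recent call last):
  File "<stdin>", line 7, in <module>
    return umr_maximum(a, axis, None, out, keepdims, initial, where)
ValueError: zero-size array to reduction operation maximum which has no identity
```

Gripper hides the jig from above; continue in small steps until the force rises.

Call:
{"method": "arm_command", "body": {"motion": [[0, 0, -1, 0, 0, 0, 0], [0, 0, -1, 0, 0, 0, 0]]}}

```text
clock: 7.1
position: [0.5604, 0.151, 0.2044]
ee_rot: [0.056, 1.57, -0.053]
force: [-0.3, 6.2, -1.1]
width: 0.005
```

Call:
{"method": "arm_command", "body": {"motion": [[0, 0, -0.7, 0, 0, 0, 0], [0, 0, 0, 0, 0, 0, 0]]}}

```text
clock: 7.35
position: [0.5604, 0.1509, 0.2046]
ee_rot: [0.056, 1.569, -0.052]
force: [0.2, 6.5, -1.1]
width: 0.009
```

Call:
{"method": "arm_command", "body": {"motion": [[0, 0, -1, 0, 0, 0, 0], [0, 0, -0.5, 0, 0, 0, 0], [0, 0, 0, 0, 0, 0, 0]]}}

```text
clock: 7.72
position: [0.5602, 0.1505, 0.2049]
ee_rot: [0.057, 1.569, -0.05]
force: [-0.1, 10.7, -1.0]
width: 0.003
```

Call:
{"method": "arm_command", "body": {"motion": [[0, 0, 15, 0, 0, 0, 0], [0, 0, 30, 0, 0, 0, 0], [60, -60, 0, 0, 0, 0, 0], [91, -60, 0, 0, 0, 0, 0], [91, -30, 0, 0, 0, 0, 0]]}}

```text
clock: 8.35
position: [0.5638, 0.1934, 0.3575]
ee_rot: [0.056, 1.567, -0.055]
force: [0.4, -0.1, -1.3]
width: 0.28
```

Run:
```python
from h import *
from cell import get_image,pinpoint
plan([.548,-.0398,.36],np.array([.998,-.07]))
for c in("top","side"):
    d=get_image(c);P,u,v=cloud(d)
    q=P[(P[:,2]>.046)&(P[:,2]<.06)&(abs(P[:,0]-.558)<.03)&(P[:,1]>.075)&(P[:,1]<.2)]
    print(c,len(q),len(q) and (cv2.minAreaRect((q[:,:2]*1000).astype(np.float32)),q[:,1].max()))
    print([(r["point"],r["p"]) for r in pinpoint(c,"jig_centre")[:1]])
    cv2.imwrite(f"pics/c_{c}.png",d["frame"][:,:,::-1])
```

```text
t 8.35 pos [0.5638 0.1934 0.3575] j [ 0.091  0.543 -0.756  1.662  0.411  1.098 -0.853] F [ 0.39 -0.09 -1.27] T [-0.071 -0.101 -0.049] w 0.28
axes x [ 3.2e-03  6.0e-04 -1.0e+00] z [ 0.9975 -0.0702  0.0031]
shift mm [  -2.7 -233.7    0.7]
turn ax -0.01 tilt err deg (y,z) [ 0.18 -0.05]
top 534 (((558.0845947265625, 106.54484558105469), (64.72055053710938, 35.803443908691406), 85.80584716796875), np.float64(0.13770502174559318))
[([0.5617, 0.0647, 0.0375], 0.59)]
side 316 (((558.806396484375, 107.35053253173828), (66.54070281982422, 36.74494552612305), 85.25804138183594), np.float64(0.1413072351086445))
[([0.5547, 0.0668, 0.0382], 0.86)]
```

Call:
{"method": "arm_command", "body": {"motion": [[91, 0, -46, 0, 0, 0, 0], [91, 0, -47, 0, 0, 0, 0], [91, 0, -47, 0, 0, 0, 0], [91, 0, -47, 0, 0, 0, 0], [91, 0, -47, 0.5, 0, 0, 0]]}}

```text
clock: 9.18
position: [0.5468, -0.0427, 0.3525]
ee_rot: [0.055, 1.573, -0.056]
force: [0.8, 0.9, -0.5]
width: 0.975
```

Call:
{"method": "arm_command", "body": {"motion": [[91, 0, 0, 0, 10, 0, 0], [91, 0, 0, 0, 10, 0, 0], [91, 0, 0, 0, 10, 0, 0], [91, 0, 0, 0, 0, 0, 0]]}}

```text
clock: 9.68
position: [0.5471, -0.041, 0.3528]
ee_rot: [0.464, 1.523, -0.466]
force: [0.7, -0.4, 0.4]
width: 0.989
```

Run:
```python
from h import *
from cell import get_image,arm
plan([.548,-.0398,.302],np.array([.998,-.07]))
s=arm.observe();T=np.eye(4);T[:3,:3]=rot(s["ee_rot"]);T[:3,3]=s["position"]
d=get_image("wrist");P,u,v=cloud(d,T@d["tool_from_camera"])
q=P[(P[:,2]>.135)&(P[:,2]<.165)&(abs(P[:,0]-.548)<.04)&(abs(P[:,1]+.04)<.04)]
print(len(q),len(q) and (cv2.minEnclosingCircle((q[:,:2]*1000).astype(np.float32)),q.mean(0),np.percentile(q[:,2],[5,50,95])))
for lo in np.arange(.14,.165,.003):
    k=q[abs(q[:,2]-lo)<.0015]; r=np.hypot(*(k[:,:2]-q[:,:2].mean(0)).T); print(round(lo,3),len(k),len(k) and np.percentile(r,[5,95]).round(4))
cv2.imwrite("pics/d.png",d["frame"][:,:,::-1])
```

```text
t 9.68 pos [ 0.5471 -0.041   0.3528] j [ 0.443  0.442 -0.635  1.787  0.304  1.015 -0.902] F [ 0.7  -0.45  0.45] T [-0.057 -0.032 -0.024] w 0.989
axes x [-2.6e-03 -6.0e-04 -1.0e+00] z [ 0.8293 -0.5588 -0.0018]
shift mm [50.8  1.6  0.2]
turn ax -29.96 tilt err deg (y,z) [-0.1   0.11]
4599 (((550.7354125976562, -39.1602897644043), 28.57284927368164), array([ 0.55215797, -0.03664177,  0.14790854]), array([0.14438213, 0.14842843, 0.15262577]))
0.14 54 [0.0243 0.0263]
0.143 183 [0.0104 0.0259]
0.146 1596 [0.0093 0.0228]
0.149 2149 [0.017  0.0275]
0.152 478 [0.0029 0.0215]
0.155 103 [0.001 0.007]
0.158 0 0
0.161 0 0
0.164 0 0
```

View pics/d.png

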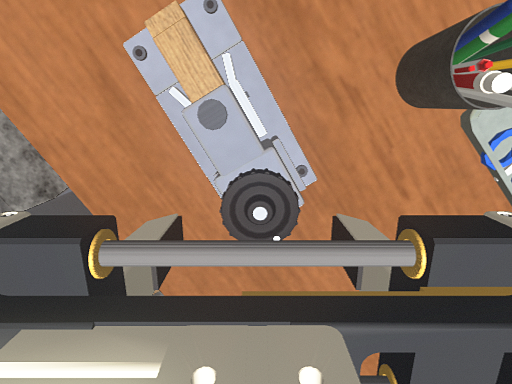

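Call:
{"method": "arm_command", "body": {"motion": [[91, 0, 0, 0, 10, 0, 0], [91, 0, 0, 0, 10, 0, 0], [91, 0, 0, 0, 10, 0, 0], [91, 0, 0, 0, 0, 0, 0]]}}

```text
clock: 10.22
position: [0.5474, -0.0408, 0.3536]
ee_rot: [0.865, 1.392, -0.867]
force: [-0.2, 0.6, -0.9]
width: 0.988
```

Run:
```python
from h import *
from cell import get_image,arm
plan([.549,-.0395,.302],np.array([.998,-.07]))
s=arm.observe();T=np.eye(4);T[:3,:3]=rot(s["ee_rot"]);T[:3,3]=s["position"]
for c in("wrist","top"):
    d=get_image(c);P,u,v=cloud(d,T@d["tool_from_camera"] if c=="wrist" else None)
    q=P[(P[:,2]>.135)&(P[:,2]<.165)&(np.hypot(P[:,0]-.549,P[:,1]+.0395)<.045)]
    h=q[(q[:,2]>.153)&(np.hypot(q[:,0]-.549,q[:,1]+.0395)<.015)]
    print(c,len(q),len(q) and cv2.minEnclosingCircle((q[:,:2]*1000).astype(np.float32)),len(h),len(h) and np.median(h,0).round(4))
```

```text
t 10.22 pos [ 0.5474 -0.0408  0.3536] j [ 0.358  0.416 -0.514  1.793  0.239  0.996 -1.363] F [-0.2   0.6  -0.93] T [-0.081  0.054  0.01 ] w 0.988
axes x [-1.2e-03 -4.0e-04 -1.0e+00] z [ 4.418e-01 -8.971e-01 -2.000e-04]
shift mm [51.6  2.1 -0.4]
turn ax -59.77 tilt err deg (y,z) [-0.01  0.07]
wrist 4577 ((550.75927734375, -38.864662170410156), 28.471946716308594) 156 [ 0.5514 -0.0387  0.1536]
top 0 0 0 0
```

Call:
{"method": "arm_command", "body": {"motion": [[91, 0, 0, 0, 10, 0, 0], [91, 0, 0, 0, 10, 0, 0], [91, 0, 0, 0, 10, 0, 0], [91, 0, 0, 0, 10, 0, 0], [91, 0, 0, 0, 10, 0, 0]]}}

```text
clock: 10.95
position: [0.5475, -0.041, 0.3539]
ee_rot: [1.511, 0.98, -1.512]
force: [1.3, -0.3, 0.4]
width: 0.991
```

Call:
{"method": "arm_command", "body": {"motion": [[91, 0, 0, 0, 10, 0, 0], [91, 0, 0, 0, 10, 0, 0], [91, 0, 0, 0, 0, 0, 0]]}}

```text
clock: 11.32
position: [0.5475, -0.0407, 0.354]
ee_rot: [1.745, 0.745, -1.746]
force: [0.0, 0.5, -0.7]
width: 0.99
```

Run:
```python
from h import *
plan([.5497,-.0393,.302],np.array([.998,-.07]))
```

```text
t 11.32 pos [ 0.5475 -0.0407  0.354 ] j [ 0.157  0.377 -0.239  1.809  0.106  0.968 -2.46 ] F [ 0.04  0.51 -0.65] T [ 0.085 -0.033 -0.029] w 0.99
axes x [-5.e-04 -3.e-04 -1.e+00] z [-6.916e-01 -7.223e-01  6.000e-04]
shift mm [52.   0.6 -2.6]
turn ax 50.25 tilt err deg (y,z) [0.03 0.01]
```

Call:
{"method": "arm_command", "body": {"motion": [[91, 20, 0.6, -2.6, 0, 0, 0], [91, 20, 0, 0, 0, 0, 0], [91, 12, 0, 0, 0, 0, 0], [75, 0, 0, 0, 0, 0, 0]]}}

```text
clock: 11.82
position: [0.5495, -0.0395, 0.3015]
ee_rot: [1.746, 0.745, -1.749]
force: [-0.3, 0.5, 0.7]
width: 0.923
```

Call:
{"method": "arm_command", "body": {"motion": [[45, 0, 0, 0, 0, 0, 0], [45, 0, 0, 0, 0, 0, 0], [45, 0, 0, 0, 0, 0, 0], [45, 0, 0, 0, 0, 0, 0], [45, 0, 0, 0, 0, 0, 0]], "newtons": 10}}

```text
clock: 12.45
position: [0.55, -0.0394, 0.3025]
ee_rot: [1.749, 0.742, -1.748]
force: [0.5, -0.2, 1.5]
width: 0.607
```

Run:
```python
from h import *
plan([.5497,-.0393,.302],np.array([.998,-.07]))
```

```text
t 12.45 pos [ 0.55   -0.0394  0.3025] j [ 0.145  0.439 -0.23   1.861  0.129  0.855 -2.488] F [ 0.45 -0.23  1.47] T [ 0.069 -0.111 -0.023] w 0.607
axes x [ 7.e-04 -0.e+00 -1.e+00] z [-6.95e-01 -7.19e-01 -5.00e-04]
shift mm [ 0.5 -0.2  0.1]
turn ax 49.98 tilt err deg (y,z) [-0.03 -0.03]
```

Call:
{"method": "arm_command", "body": {"motion": [[45, 0, 0, 0, 0, 0, 0], [45, 0, 0, 0, 0, 0, 0]], "newtons": 45}}

```text
clock: 12.7
position: [0.5499, -0.0394, 0.3024]
ee_rot: [1.749, 0.742, -1.748]
force: [1.0, -0.7, 1.7]
width: 0.601
```

Call:
{"method": "arm_command", "body": {"motion": [[45, -0.5, 0, 0, -9, 0, 0], [45, -0.5, 0, 0, -9, 0, 0], [45, -0.5, 0, 0, -9, 0, 0], [45, -0.5, 0, 0, -9, 0, 0]]}}

```text
clock: 13.2
position: [0.55, -0.0395, 0.3044]
ee_rot: [1.309, 1.142, -1.308]
force: [1.0, 0.7, 2.2]
width: 0.599
```

```bash
cat > r.py <<'E'
from h import *
from cell import arm
s=arm.observe();M=rot(s["ee_rot"])
print("t",round(s["clock"],2),"pos",np.round(s["position"],4),"yaw",round(np.degrees(np.arctan2(M[1,2],M[0,2])),1),"j",np.round(s["joints"],2),"F",np.round(s["force"],2),"T",np.round(s["ft_torque"],3),"w",round(s["width"],3))
E
python3 r.py
```

```text
t 13.2 pos [ 0.55   -0.0395  0.3044] yaw -97.8 j [ 0.26  0.46 -0.39  1.85  0.22  0.88 -1.94] F [0.98 0.72 2.16] T [ 0.123 -0.157 -0.436] w 0.599
```

Call:
{"method": "arm_command", "body": {"motion": [[45, -0.5, 0, 0, -9, 0, 0], [45, -0.5, 0, 0, -9, 0, 0], [45, -0.5, 0, 0, -9, 0, 0], [45, -0.5, 0, 0, -9, 0, 0]]}}

```text
clock: 13.7
position: [0.55, -0.0395, 0.3064]
ee_rot: [0.84, 1.402, -0.839]
force: [0.8, 0.8, 1.9]
width: 0.6
```

```bash
python3 r.py
```

```text
t 13.7 pos [ 0.55   -0.0395  0.3064] yaw -61.8 j [ 0.37  0.48 -0.54  1.84  0.31  0.91 -1.39] F [0.76 0.79 1.92] T [ 0.132 -0.222 -0.414] w 0.6
```

Call:
{"method": "arm_command", "body": {"motion": [[45, -0.5, 0, 0, -9, 0, 0], [45, -0.5, 0, 0, -9, 0, 0]]}}

```text
clock: 13.95
position: [0.55, -0.0394, 0.3074]
ee_rot: [0.598, 1.486, -0.597]
force: [1.2, 0.3, 1.6]
width: 0.594
```

```bash
python3 r.py
```

```text
t 13.95 pos [ 0.55   -0.0394  0.3074] yaw -43.8 j [ 0.42  0.5  -0.62  1.83  0.36  0.92 -1.12] F [1.22 0.34 1.6 ] T [ 0.075 -0.29  -0.395] w 0.594
```

Call:
{"method": "arm_command", "body": {"motion": [[45, -0.5, 0, 0, -9, 0, 0], [45, -0.5, 0, 0, -9, 0, 0]]}}

```text
clock: 14.2
position: [0.55, -0.0395, 0.3084]
ee_rot: [0.353, 1.541, -0.353]
force: [0.3, 0.2, 2.0]
width: 0.597
```

```bash
python3 r.py
```

```text
t 14.2 pos [ 0.55   -0.0395  0.3084] yaw -25.8 j [ 0.48  0.52 -0.7   1.83  0.4   0.94 -0.85] F [0.28 0.22 2.01] T [ 0.129 -0.25  -0.468] w 0.597
```

Call:
{"method": "arm_command", "body": {"motion": [[45, -0.5, 0, 0, -9, 0, 0], [45, -0.5, 0, 0, -9, 0, 0]]}}

```text
clock: 14.45
position: [0.55, -0.0395, 0.3094]
ee_rot: [0.107, 1.568, -0.107]
force: [0.6, 0.8, 1.7]
width: 0.599
```

```bash
python3 r.py
```

```text
t 14.45 pos [ 0.55   -0.0395  0.3094] yaw -7.8 j [ 0.53  0.54 -0.78  1.82  0.45  0.97 -0.58] F [0.63 0.84 1.68] T [ 0.173 -0.309 -0.509] w 0.599
```

Call:
{"method": "arm_command", "body": {"motion": [[45, -0.5, 0, 0, -9, 0, 0]]}}

```text
clock: 14.58
position: [0.55, -0.0395, 0.3099]
ee_rot: [-0.016, 1.57, 0.017]
force: [1.0, 1.7, 0.6]
width: 0.598
```

```bash
python3 r.py
```

```text
t 14.57 pos [ 0.55   -0.0395  0.3099] yaw 1.2 j [ 0.55  0.55 -0.82  1.82  0.48  0.98 -0.45] F [1.04 1.71 0.62] T [ 0.144 -0.293 -0.415] w 0.598
```

Call:
{"method": "arm_command", "body": {"motion": [[45, -0.5, 0, 0, -9, 0, 0]]}}

```text
clock: 14.7
position: [0.55, -0.0394, 0.3104]
ee_rot: [-0.14, 1.566, 0.14]
force: [0.9, 0.2, 1.1]
width: 0.6
```

```bash
python3 r.py
```

```text
t 14.7 pos [ 0.55   -0.0394  0.3104] yaw 10.2 j [ 0.58  0.56 -0.86  1.82  0.5   0.99 -0.31] F [0.89 0.19 1.1 ] T [ 0.142 -0.314 -0.459] w 0.6
```

Call:
{"method": "arm_command", "body": {"motion": [[45, -0.5, 0, 0, -9, 0, 0], [45, -0.5, 0, 0, -9, 0, 0]]}}

```text
clock: 14.95
position: [0.55, -0.0394, 0.3114]
ee_rot: [-0.386, 1.535, 0.386]
force: [0.3, 1.1, 1.3]
width: 0.599
```

```bash
python3 r.py
```

```text
t 14.95 pos [ 0.55   -0.0394  0.3114] yaw 28.2 j [ 0.62  0.59 -0.93  1.81  0.56  1.02 -0.04] F [0.3  1.06 1.26] T [ 0.225 -0.349 -0.472] w 0.599
```

Call:
{"method": "arm_command", "body": {"motion": [[45, -0.5, 0, 0, -9, 0, 0]]}}

```text
clock: 15.08
position: [0.55, -0.0394, 0.3119]
ee_rot: [-0.508, 1.51, 0.509]
force: [1.8, 2.1, 0.7]
width: 0.595
```

```bash
python3 r.py
```

```text
t 15.07 pos [ 0.55   -0.0394  0.3119] yaw 37.2 j [ 0.64  0.61 -0.97  1.81  0.58  1.04  0.09] F [1.84 2.11 0.67] T [ 0.239 -0.387 -0.521] w 0.595
```

Call:
{"method": "arm_command", "body": {"motion": [[45, -0.5, 0, 0, -9, 0, 0]]}}

```text
clock: 15.2
position: [0.55, -0.0394, 0.3124]
ee_rot: [-0.63, 1.477, 0.63]
force: [1.8, 1.7, 1.3]
width: 0.597
```

```bash
python3 r.py
```

```text
t 15.2 pos [ 0.55   -0.0394  0.3124] yaw 46.2 j [ 0.66  0.63 -1.01  1.81  0.61  1.05  0.22] F [1.78 1.69 1.3 ] T [ 0.32  -0.333 -0.569] w 0.597
```

Call:
{"method": "arm_command", "body": {"motion": [[45, -0.5, 0, 0, -9, 0, 0]]}}

```text
clock: 15.32
position: [0.55, -0.0394, 0.3129]
ee_rot: [-0.751, 1.436, 0.751]
force: [2.3, 1.8, 1.0]
width: 0.599
```

```bash
python3 r.py
```

```text
t 15.32 pos [ 0.55   -0.0394  0.3129] yaw 55.2 j [ 0.68  0.64 -1.05  1.81  0.63  1.07  0.36] F [2.25 1.75 1.  ] T [ 0.39  -0.382 -0.598] w 0.599
```

Call:
{"method": "arm_command", "body": {"motion": [[45, -0.5, 0, 0, -9, 0, 0]]}}

```text
clock: 15.45
position: [0.55, -0.0393, 0.3134]
ee_rot: [-0.871, 1.388, 0.872]
force: [1.1, 2.4, 1.0]
width: 0.598
```

```bash
python3 r.py
```

```text
t 15.45 pos [ 0.55   -0.0393  0.3134] yaw 64.2 j [ 0.7   0.66 -1.09  1.81  0.66  1.09  0.49] F [1.1  2.45 1.02] T [ 0.415 -0.392 -0.651] w 0.598
```

Call:
{"method": "arm_command", "body": {"motion": [[45, 0, 0, 0, 0, 0, 0], [91, 0, 0, 0, 0, 0, 0], [91, 0, 0, 0, 0, 0, 0], [91, 0, 0, 0, 0, 0, 0], [91, 0, 0, 0, 0, 0, 0]]}}

```text
clock: 16.08
position: [0.5497, -0.0394, 0.3132]
ee_rot: [-0.868, 1.391, 0.868]
force: [-0.3, -0.3, -1.0]
width: 0.971
```

Call:
{"method": "arm_command", "body": {"motion": [[91, 0, 0, 0, 0, 0, 0], [91, -15, 0, 0, 0, 0, 0], [91, -30, 0, 0, 0, 0, 0], [91, -50, 0, 0, 0, 0, 0], [91, 0, 0, 0, 0, 0, 0]]}}

```text
clock: 16.7
position: [0.5506, -0.0382, 0.4128]
ee_rot: [-0.87, 1.385, 0.865]
force: [-0.2, 0.4, -0.4]
width: 0.992
```

```bash
python3 r.py
python3 - <<'E'
from h import *
from cell import get_image,pinpoint
ims=[]
for c in("top","side"):
    d=get_image(c);P,u,v=cloud(d);ims.append(d["frame"])
    q=P[(P[:,2]>.05)&(P[:,2]<.075)&(abs(P[:,0]-.558)<.03)&(P[:,1]>.075)&(P[:,1]<.2)]
    if len(q): print(c,len(q),cv2.minAreaRect((q[:,:2]*1000).astype(np.float32)),"top z",np.median(q[:,2]),"slope",np.polyfit(q[:,1],q[:,2],1)[0])
    for n in("jig_centre","jaw","wheel","mug_1","pen_pot_1","glue"): print(n,[(np.round(r["point"],4),round(r["p"],2)) for r in pinpoint(c,n)[:1]])
cv2.imwrite("pics/e.png",cv2.resize(np.vstack(ims)[:,:,::-1],None,fx=.78,fy=.78))
E
```

```text
t 16.7 pos [ 0.5506 -0.0382  0.4128] yaw 64.0 j [ 0.75  0.56 -1.17  1.68  0.55  1.26  0.58] F [-0.21  0.36 -0.4 ] T [ 0.084 -0.144 -0.02 ] w 0.992
top 612 ((558.1021728515625, 106.78190612792969), (65.3121109008789, 35.947853088378906), 85.85890197753906) top z 0.06272595585051538 slope -0.08837451595486133
jig_centre [(array([0.5573, 0.0635, 0.048 ]), 0.97)]
jaw [(array([ 0.5524, -0.0093,  0.0317]), 0.47)]
wheel [(array([ 0.5468, -0.0382,  0.1518]), 0.44)]
mug_1 [(array([0.7667, 0.1124, 0.0011]), 0.75)]
pen_pot_1 [(array([ 0.7672, -0.0536,  0.0011]), 0.87)]
glue [(array([ 7.644e-01,  2.333e-01, -3.000e-04]), 0.85)]
side 363 ((559.0813598632812, 108.31268310546875), (66.50102996826172, 37.51089096069336), 86.67351531982422) top z 0.06420499260746948 slope -0.07306675732600129
jig_centre [(array([0.5561, 0.0671, 0.0462]), 0.68)]
jaw [(array([ 0.5537, -0.0102,  0.031 ]), 0.77)]
wheel [(array([ 0.5491, -0.0385,  0.1565]), 0.62)]
mug_1 [(array([0.7676, 0.1164, 0.0009]), 0.73)]
pen_pot_1 [(array([ 0.7659, -0.0585,  0.0027]), 0.79)]
glue []
```

View pics/e.png

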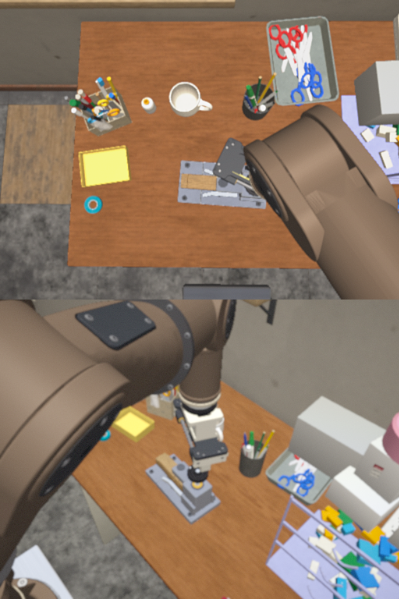

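Run:
```python
from h import *
from cell import get_image
for c in("top","side"):
    d=get_image(c);P,u,v=cloud(d)
    s=P[:,1]+.0100; x=P[:,0]-.5503-.07*s
    for lo in np.arange(.08,.17,.01):
        k=P[(abs(x)<.012)&(s>lo)&(s<lo+.01)&(P[:,2]>.0)];print(c,round(lo,2),len(k),np.percentile(k[:,2],[10,50,90]).round(4) if len(k) else "")
    q=P[(abs(x)<.012)&(s>.085)&(s<.142)&(P[:,2]>.05)]
    A=np.c_[q[:,:2],np.ones(len(q))];f=np.linalg.lstsq(A,q[:,2],rcond=None)[0];print("slopes x,y",f[:2].round(3),"resid",np.std(q[:,2]-A@f).round(4))
    a,b=(250,190) if c=="top" else (215,240)
    cv2.imwrite(f"pics/f_{c}.png",cv2.resize(d["frame"][150:280,170:310,::-1],None,fx=5,fy=4.5,interpolation=cv2.INTER_CUBIC))
```

```text
top 0.08 60 [0.0615 0.063  0.0653]
top 0.09 63 [0.0613 0.0636 0.0657]
top 0.1 61 [0.0612 0.0633 0.0657]
top 0.11 60 [0.0615 0.0635 0.0649]
top 0.12 65 [0.0615 0.0641 0.0661]
top 0.13 60 [0.0577 0.06   0.0631]
top 0.14 59 [0.056  0.0581 0.06  ]
top 0.15 25 [0.0158 0.0194 0.0209]
top 0.16 20 [0.0005 0.0009 0.0041]
slopes x,y [-0.01  -0.061] resid 0.002
side 0.08 28 [0.0627 0.0648 0.0675]
side 0.09 41 [0.0095 0.0645 0.0668]
side 0.1 35 [0.0633 0.0652 0.0672]
side 0.11 35 [0.063  0.0653 0.0671]
side 0.12 32 [0.0631 0.0653 0.0669]
side 0.13 24 [0.0595 0.062  0.0647]
side 0.14 27 [0.0582 0.0602 0.0618]
side 0.15 1 [0.0578 0.0578 0.0578]
side 0.16 0 
slopes x,y [-0.006 -0.052] resid 0.0018
```

```bash
python3 r.py; python3 -c "
from cell import arm
print(arm.sign_off())"
```

```text
t 17.5 pos [ 0.5498 -0.0394  0.4082] yaw 64.0 j [ 0.75  0.57 -1.16  1.69  0.55  1.25  0.58] F [-0.82  0.12 -0.71] T [ 0.052 -0.181  0.03 ] w 0.993
the job is handed in; nothing more can be done
None
```

The jig is home against the stop, lifted and squeezed under the upper pad, and I handed the job in at about 17.5 s. The sign-off gives no verdict, so the result below rests on my own readings.

- **Push:** I pushed with closed fingers until the force rose to about 11 N with no further travel. Afterwards the jig's near end measured y ≈ 0.139 m; about 0.140 m was expected when home.
- **Handwheel:** I turned it about 198° anticlockwise in one grasp, raising the hand 0.5 mm for every 9°, about 11 mm in all. The vertical force stayed near 2 N or below, so the spring washers gave about 0.4 mm at most.
- **Squeeze:** The torque rose from about 0.44 N m while loose to 0.65 N m. That is 0.21 above loose, roughly 65 N, and I stopped there. The torque readings scatter by about 0.04 N m, so that figure is approximate.
- **Last checks:** The jig's top had risen about 10 mm, and the networks put its centre at about 0.047 m high. The wheel was let go and the hand was about 100 mm clear. The mug and pen pot were where they started in both cameras. The glue bottle was too in the top view, but the side camera did not find it because it was hidden.
- **One disagreement:** A first plane fit suggested the jig tilted by 0.07 to 0.09 rad. Checking the heights along it showed a flat top with a step down over the last 20 mm or so. The jig's picture shows a line there, so I took this as the jig's shape and judged it level.

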